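Lock the sprung-out filter cap

TASK

Two small compressed-air filter pots stand on the desk; one cap is already locked, the other has sprung out and stands proud of its pot. Push the proud cap straight down against its spring, turn it clockwise (seen from above) about a quarter turn to its stop, and let go so that it stays locked down on its gasket like its neighbour. Do not disturb the cap that is already locked.

Things in the scene. Friction and masses are not known exactly. Their poses are not given: they have to be found in the camera images.
- sprung_cap_bar (a point): Sprung-out cap: a grey disc (61 mm across, 8 mm thick) with an upright grip bar on it, 50 mm long (x axis), 14 mm wide (y axis), 31 mm high. This point is on the cap's axis inside the bar, 18 mm over the disc's top, 13 mm under the bar's top; z up. Pinch the bar across its width. It is about 89 mm over the desk when sprung out, 80 mm when locked, disc on the pot's rubber gasket.
- sprung_cap_push (a joint): How far that cap is pushed in, m: 0 sprung out, 0.009 locked, 0.014 bottom stop. Spring 3.5 N up at 0, 8.5 N at the bottom. Its pins pass under the slot's ledge, so that it turns freely, when held in by 0.012 or more. Let go at the end of the turn, it rises to 0.009 into the notch and stays.
- sprung_cap_turn (a joint): Turn of that cap, rad: 0 to 0.08 at the start, grows clockwise seen from above, stop at 1.45; the locking notch takes the pins from 1.2 on. Turns easily (about 0.02 N m) once pushed in.
- locked_cap_bar_end (a point): End of the grip bar of the other, locked cap, 25 mm from that cap's axis (x points outwards along the bar, z up), about 80 mm over the desk: leave alone. Both caps and pots are alike: the pot is an aluminium tube 57 mm across and 50 mm high on an 80 mm foot fixed to the desk, a brass port either side at 16 mm height; places and headings change.

How it is judged:
At the end, for the whole second after the job is handed in: The cap that stood proud is turned clockwise to its locking notch (more than 1.15 rad of its 1.45 rad) and, let go, stays 7.5 to 10.8 mm below its sprung-out height, held by the bayonet (value of joint sprung_cap_turn above 1.15 rad and value of joint sprung_cap_push between 0.0075 and 0.0108 m); the robot touches nothing.
It fails at once if the already locked cap is pushed, turned or released (its bar end moves more than 8 mm) (distance of locked_cap_bar_end from where it was at the start of the episode above 0.008 m).
It also fails if it takes over 32 s, if anything falls off the work surface, if the arm or the gripper's body presses on something with over 40 N, if the wrist force passes 120 N, or if a joint passes its speed limit or range.

ROBOT

A 7-joint arm with a two-finger parallel gripper is mounted at the origin on a cart in front of the work surface, level with it; the furniture and walls round the work are solid. World frame = base frame: x ahead of the robot, y to its left, z up, the work surface at z = 0. Lengths are in m, angles in rad, forces in N, time in s.
With the tool pointing down it reaches from about 0.4 to 0.85 m from the base axis. Payload 4.5 kg.
Tool frame: the origin (TCP) lies at the very end of the fingers, on their centre line; the grasp point (between the pads) lies 19 mm behind it (tcp_to_grasp is the z of the grasp point in the tool frame, in m); z points along the fingers, y is the line along which they close (so a half turn about z gives the same grasp; the last joint's range is limited). The gripper opens to 88 mm and grips with 3 to 60 N. Pads are 18 mm wide; open, the fingers measure 123 mm over their backs; the gripper's body (75 mm by 187 mm) begins 45 mm behind the grasp point.
Start: joints at [1.242, 0.689, -0.195, 1.565, 0.157, 0.902, -0.215], TCP at [0.222, -0.584, 0.239] pointing down, gripper open.
Joint ranges: [-3.01, 3.01], [-0.46, 2.08], [-1.47, 1.51], [0.13, 2.56], [-1, 4.14], [0.04, 2.09], [-2.66, 2.66]. Speed limits (rad/s): [2.57, 2.57, 3.14, 3.14, 3.14, 3.14, 3.14].

INTERFACE

Orientations are given as a unit quaternion [x, y, z, w].
In Python, from plant import * gives the robot as it stands. The module is installed in compiled form; this text tells all that it offers.
- The arm moves only by the shell command python3 -m jog 'ROWS' [OPENING] [FORCE]. ROWS is JSON, a list that holds one entry, the list of rows, each a list of 6 numbers: the shift along the tool's x, y, z in m, then the turn, a rotation vector about the tool's x, y, z in rad. In form: [[[dx, dy, dz, ax, ay, az], ...]]. A call has 1 to 12 rows; each row shifts and turns the commanded pose from where the row before left it, along the tool's axes as they then stand; what a row does not reach is not made up. A row lasts 1/8 s, in which the tool goes at most 62.5 mm and 10.7 degrees, less where a joint would pass 70% of its speed; a pose out of reach is approached as far as the arm can. A call with a gripper value outside its range is refused whole. OPENING is the finger opening in m, from 0 to 0.0881, set as the call begins (- or left out, the last holds). The fingers move at their own pace and stop on an object; FORCE is the grip in N (left out, the last holds). Time passes only in rows, so rows that do not move let the fingers close. It gives the time, the measured TCP pose, the force, the opening and the grip force at its end, in the units of the state.
- get_state(): the state, without advancing time (a new reading comes with each control period).
- snapshot(name): name is "side" or "top"; returns a dict with "frame" (400x640x3 uint8, red, green, blue), "mtx" (3x3 intrinsics, pixels), "D" ([k1, k2, p1, p2, k3] as OpenCV has them; the pictures are not rectified), "xyz" and "orientation" of the camera in the world. Camera axes: x right, y down, z forward; pixel columns grow to the right and rows downward; lengths in m; the calibration is good to about 2 mm. A picture is of the moment at which its call begins. There is no depth.
- finish_job(): hands the job in; it is judged then, once.
The state is a dict: "clock": time; "q": joint angles; "qd": joint speeds; "joint_torque": joint torques, N m; "tool_pos": TCP position; "eef_rot": TCP orientation; "contact_force": force on the tool from outside, world axes, zero at the start; "moment": the same for the moment, N m; "opening": opening from 0.0 (shut) to 1.0 (fully open); "finger_force": force on a finger pad.
Only numpy, scipy, OpenCV 4.12 (cv2) and the standard library are available. Lean on these libraries where they do the work, as an engineer would, in place of code of your own. Each camera call takes 0.05 s, during which the arm holds its last target. There are 200 camera calls.

## Working session

There is one attempt and no reset: what is moved stays moved. The work goes in short steps, Python scripts to look and compute and a shell command to move; the robot and the scene stay as the last step left them, time stands still between calls to the robot, and variables do not carry over. Pictures are saved under pics/ and viewed, at most 10 in all, crops included, and the job is handed in when it is done.

```bash
mkdir -p pics
python3 - <<'E'
from plant import *
import cv2
s=get_state()
for k in("clock","tool_pos","eef_rot","contact_force","opening"):print(k,s[k])
for n in("top","side"):
    d=snapshot(n);cv2.imwrite(f"pics/{n}0.png",d["frame"][:,:,::-1]);print(n,d["mtx"],d["D"],d["xyz"],d["orientation"])
E
```

```text
clock 0.0
tool_pos [ 0.22152111 -0.58375196  0.23791473]
eef_rot [ 9.83581881e-01  1.80460091e-01 -2.45302473e-04 -8.82079230e-04]
contact_force [ 1.33792387 -0.39396131  0.75963205]
opening 1.0034258923751338
top [[363.03477238   0.         314.03517272]
 [  0.         363.03477238 198.58556776]
 [  0.           0.           1.        ]] [-0.06152131  0.          0.          0.          0.        ] [ 0.34266401 -0.08041783  0.95268454] [ 0.70641581 -0.70340373  0.05120682 -0.05981429]
side [[453.16760217   0.         317.28834454]
 [  0.         453.16760217 195.17466266]
 [  0.           0.           1.        ]] [0.02764743 0.         0.         0.         0.        ] [0.38540614 0.73890539 0.47112231] [-0.04746766  0.83106114 -0.55343711  0.0281349 ]
```

View pics/top0.png

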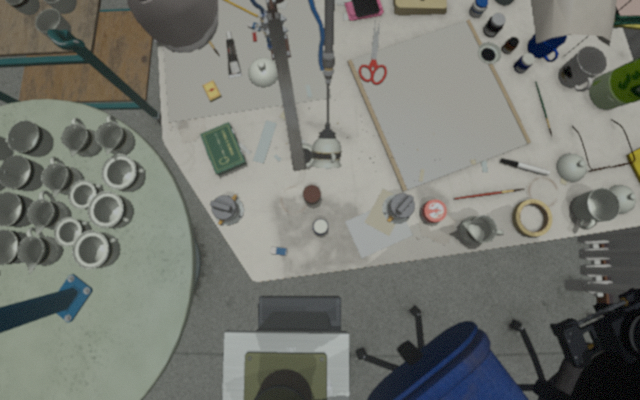

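View pics/side0.png

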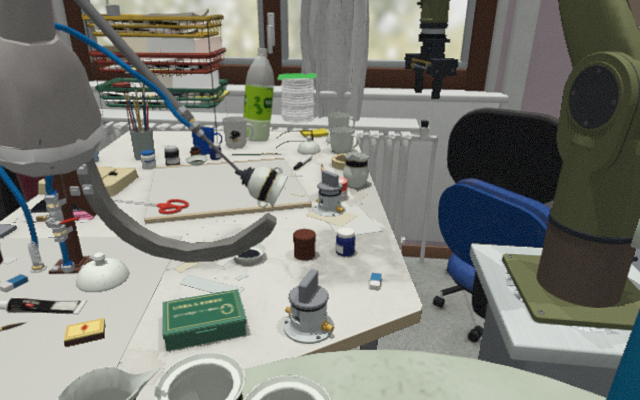

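The top view shows the pots near (226,208) and (401,207). The side view shows them near (308,305) and (330,190). I'll enlarge both to tell which cap is proud.

Run:
```python
import cv2,numpy as np
t=cv2.imread("pics/top0.png");s=cv2.imread("pics/side0.png")
def c(i,x,y,w,h):return cv2.resize(i[y:y+h,x:x+w],(400,300),interpolation=cv2.INTER_CUBIC)
cv2.imwrite("pics/c0.png",np.vstack([np.hstack([c(t,196,185,60,45),c(t,371,185,60,45)]),np.hstack([c(s,258,262,100,75),c(s,290,160,80,60)])]))
```

```text
(no output)
```

View pics/c0.png

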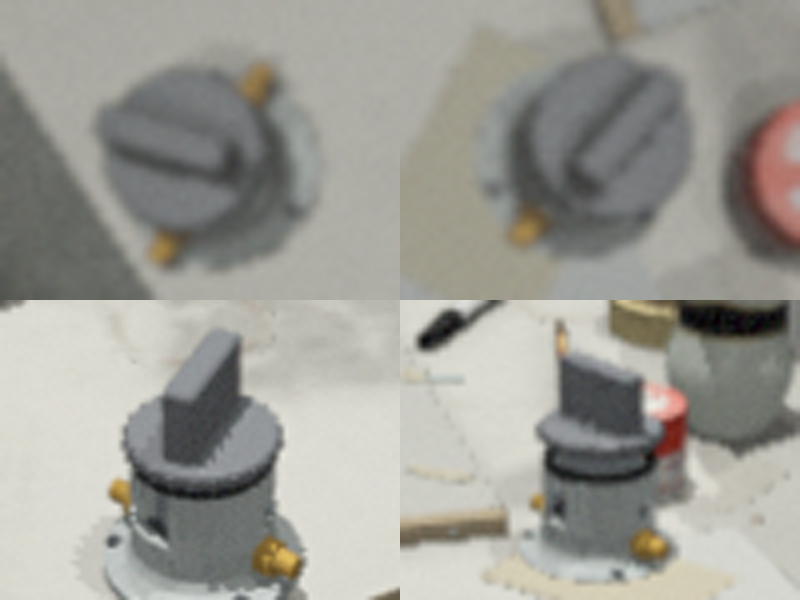

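The crops show that the far pot is the sprung one: at top (403,206) and side (330,175) there is a gap under its disc, and its bar lies along the ports. I'll triangulate it and get the bar's heading.

```bash
cat > h.py <<'E'
from plant import *
import cv2,numpy as np
from scipy.spatial.transform import Rotation as R
def ray(d,uv):
    p=cv2.undistortPoints(np.array([[uv]],float),d["mtx"],d["D"])[0,0]
    return np.array(d["xyz"]),R.from_quat(d["orientation"]).apply([p[0],p[1],1])
def at(d,uv,z):
    o,v=ray(d,uv);return (o+v*(z-o[2])/v[2])[:2].round(4)
def tri(a,ua,b,ub):
    o,v=ray(a,ua);p,w=ray(b,ub);s=np.linalg.lstsq(np.c_[v,-w],p-o,rcond=None)[0]
    A=o+v*s[0];B=p+w*s[1];return ((A+B)/2).round(4),np.linalg.norm(A-B).round(4)
E
python3 - <<'E'
from h import *
t=snapshot("top");s=snapshot("side")
T=lambda x,y:(371+(x-400)/6.667,185+y/6.667)
S=lambda x,y:(290+(x-400)/5,160+(y-300)/5)
print("bartop",at(t,T(625,122),.102),at(s,S(601,370),.102),tri(t,T(625,122),s,S(601,370)))
print("disc",at(t,T(611,142),.071),at(s,S(600,432),.071))
a,b=at(t,T(590,170),.102),at(t,T(655,75),.102);print("bar heading top",a,b,np.degrees(np.arctan2(*(b-a)[::-1])),np.linalg.norm(b-a))
a,b=at(s,S(561,358),.102),at(s,S(641,380),.102);print("side",a,b,np.degrees(np.arctan2(*(b-a)[::-1])),np.linalg.norm(b-a))
L=lambda x,y:(196+x/6.667,185+y/6.667)
print("locked",at(t,L(165,140),.09))
st=get_state();m=R.from_quat(st["eef_rot"]).as_matrix();print(m.round(3),st["q"])
# lamp head
print("lamp",tri(t,(326,150),s,(268,186)), tri(t,(298,165),s,(270,222)))
E
```

```text
bartop [ 0.4669 -0.2847] [ 0.4643 -0.2721] (array([ 0.4665, -0.2859,  0.0971]), np.float64(0.0022))
disc [ 0.4639 -0.2868] [ 0.4641 -0.2703]
bar heading top [ 0.4496 -0.2717] [ 0.4838 -0.2961] -35.50597011424107 0.0420119030752
side [ 0.4849 -0.2865] [ 0.4445 -0.2608] 147.53798531271119 0.04788162486800129
locked [0.4605 0.1557]
[[ 0.935  0.355 -0.   ]
 [ 0.355 -0.935  0.001]
 [-0.    -0.001 -1.   ]] [ 1.24177394  0.68962363 -0.19453584  1.56592414  0.15730552  0.90248459
 -0.21510858]
lamp (array([ 0.5815, -0.0979,  0.1353]), np.float64(0.0105)) (array([ 0.5613, -0.0299,  0.0875]), np.float64(0.0033))
```

The axis is at (0.465, -0.285) and the bar heads about -34°, with sizes and heights as expected. First I move over it, then turn the wrist counter-clockwise by about 126° so that the clockwise turn stays within joint 7's range.

```bash
python3 -m jog '[[[0.0334,-0.0193,0,0,0,0],[0.0334,-0.0193,0,0,0,0],[0.0334,-0.0193,0,0,0,0],[0.0334,-0.0193,0,0,0,0],[0.0334,-0.0193,0,0,0,0],[0.0334,-0.0193,0,0,0,0],[0.0334,-0.0193,0,0,0,0],[0.0334,-0.0193,0,0,0,0],[0.0334,-0.0193,0,0,0,0],[0.0334,-0.0193,0,0,0,0]]]' 0.06
python3 -m jog '[[[0,0,0,0,0,-0.18],[0,0,0,0,0,-0.18],[0,0,0,0,0,-0.18],[0,0,0,0,0,-0.18],[0,0,0,0,0,-0.18],[0,0,0,0,0,-0.18],[0,0,0,0,0,-0.18],[0,0,0,0,0,-0.18],[0,0,0,0,0,-0.18],[0,0,0,0,0,-0.18],[0,0,0,0,0,-0.18],[0,0,0,0,0,-0.18]]]'
cat > st.py <<'E'
from h import *
s=get_state();m=R.from_quat(s["eef_rot"]).as_matrix()
e=m.T@(np.array([0.465,-0.285,0.15])-s["tool_pos"])
print(s["clock"],s["tool_pos"].round(4),"q",np.round(s["q"],2),"yhead",np.degrees(np.arctan2(m[1,1],m[0,1])).round(1),"tilt",m[:,2].round(4),"to target, tool axes",e.round(4),np.round(s["contact_force"],1),s["opening"])
E
python3 st.py
```

```text
clock: 1.45
tool_pos: [0.4663, -0.2843, 0.2387]
eef_rot: [0.984, 0.18, -0.0, 0.0]
contact_force: [0.2, -0.1, 0.1]
opening: 0.683
finger_force: 0.0
clock: 2.95
tool_pos: [0.4654, -0.2855, 0.2386]
eef_rot: [0.302, 0.953, -0.0, -0.0]
contact_force: [-0.5, -0.7, -0.9]
opening: 0.68
finger_force: 0.0
2.95 [ 0.4654 -0.2855  0.2386] q [ 0.93  0.68 -0.79  1.79  0.59  0.92  0.84] yhead 54.9 tilt [-3.e-04 -1.e-04 -1.e+00] to target, tool axes [0.0006 0.0002 0.0886] [-0.5 -0.7 -0.9] 0.6804625755931817
```

```bash
python3 -m jog '[[[0,0,0.04,0,0,-0.01],[0,0,0.04,0,0,-0.01],[0,0,0.03,0,0,0],[0,0,0,0,0,0]]]'
python3 - <<'E'
from h import *
t=snapshot("top")["frame"][:,:,::-1];s=snapshot("side")["frame"][:,:,::-1]
c=lambda i,x,y:cv2.resize(i[y:y+75,x:x+100],(400,300),interpolation=cv2.INTER_CUBIC)
cv2.imwrite("pics/c1.png",np.hstack([c(t,350,160),c(s,280,130)]))
E
python3 st.py
```

```text
clock: 3.45
tool_pos: [0.464, -0.285, 0.1269]
eef_rot: [0.295, 0.956, 0.0, -0.002]
contact_force: [0.1, -0.1, 0.1]
opening: 0.682
finger_force: 0.0
3.55 [ 0.4661 -0.2854  0.1294] q [ 0.85  0.82 -0.66  1.89  0.77  0.71  0.7 ] yhead 55.7 tilt [ 8.e-04 -2.e-04 -1.e+00] to target, tool axes [ 0.0011 -0.0003 -0.0206] [0.6 0.8 0.6] 0.6799258125175746
```

View pics/c1.png

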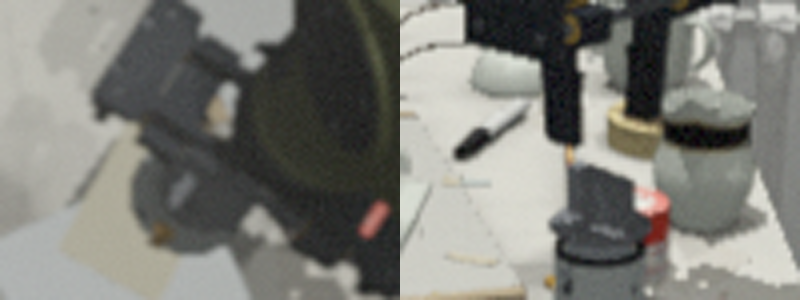

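The side crop shows the fingers at x 562 and 645, centred on the bar at about 603, and the top crop shows the bar between them. Now I descend and grip.

```bash
python3 -m jog '[[[0,0,0.02,0,0,0],[0,0,0.02,0,0,0],[0,0,0.012,0,0,0],[0,0,0,0,0,0]]]'; python3 -m jog '[[[0,0,0,0,0,0],[0,0,0,0,0,0],[0,0,0,0,0,0],[0,0,0,0,0,0],[0,0,0,0,0,0]]]' 0 30; python3 st.py
```

```text
clock: 4.05
tool_pos: [0.4658, -0.2854, 0.077]
eef_rot: [0.295, 0.956, -0.0, 0.0]
contact_force: [-0.2, 0.8, 0.6]
opening: 0.678
finger_force: 0.0
clock: 4.68
tool_pos: [0.4654, -0.2859, 0.0768]
eef_rot: [0.295, 0.955, -0.0, -0.0]
contact_force: [-0.5, -0.2, 1.1]
opening: 0.163
finger_force: 29.2
4.675 [ 0.4654 -0.2859  0.0768] q [ 0.81  0.9  -0.58  1.91  0.86  0.6   0.62] yhead 55.7 tilt [-3.e-04 -8.e-04 -1.e+00] to target, tool axes [ 0.0008  0.0004 -0.0732] [-0.5 -0.2  1.1] 0.1626097638281935
```

The opening is 14.3 mm, so the bar is gripped. Next I push down.

```bash
python3 -m jog '[[[0,0,0.004,0,0,0],[0,0,0.004,0,0,0],[0,0,0.003,0,0,0],[0,0,0.002,0,0,0],[0,0,0,0,0,0],[0,0,0,0,0,0]]]' - 40; python3 st.py
```

```text
clock: 5.42
tool_pos: [0.4659, -0.286, 0.0716]
eef_rot: [0.295, 0.955, -0.003, 0.002]
contact_force: [-16.1, 3.6, 75.3]
opening: 0.156
finger_force: 80.5
5.425 [ 0.4659 -0.286   0.0716] q [ 0.79  0.9  -0.57  1.92  0.88  0.59  0.6 ] yhead 55.7 tilt [ 0.0018 -0.0078 -1.    ] to target, tool axes [ 0.0008 -0.0001 -0.0784] [-16.1   3.6  75.3] 0.15639427596352054
```

75 N after only 5 mm means something is blocking. I'll ease back and look.

```bash
python3 -m jog '[[[0,0,-0.004,0,0,0],[0,0,-0.003,0,0,0],[0,0,0,0,0,0]]]' - 20; python3 st.py
python3 - <<'E'
from h import *
s=snapshot("side")["frame"][:,:,::-1];o=cv2.imread("pics/side0.png")
c=lambda i,x,y:cv2.resize(i[y:y+75,x:x+75],(400,400),interpolation=cv2.INTER_CUBIC)
cv2.imwrite("pics/c2.png",np.hstack([c(o,293,150),c(s,293,150)]))
E
```

```text
clock: 5.8
tool_pos: [0.4656, -0.2859, 0.0732]
eef_rot: [0.295, 0.955, -0.001, 0.001]
contact_force: [-6.4, 0.7, 25.1]
opening: 0.163
finger_force: 31.6
5.8 [ 0.4656 -0.2859  0.0732] q [ 0.8   0.9  -0.58  1.92  0.87  0.6   0.61] yhead 55.7 tilt [ 6.0e-04 -2.9e-03 -1.0e+00] to target, tool axes [ 0.0008  0.0002 -0.0768] [-6.4  0.7 25.1] 0.16302276643865987
```

View pics/c2.png

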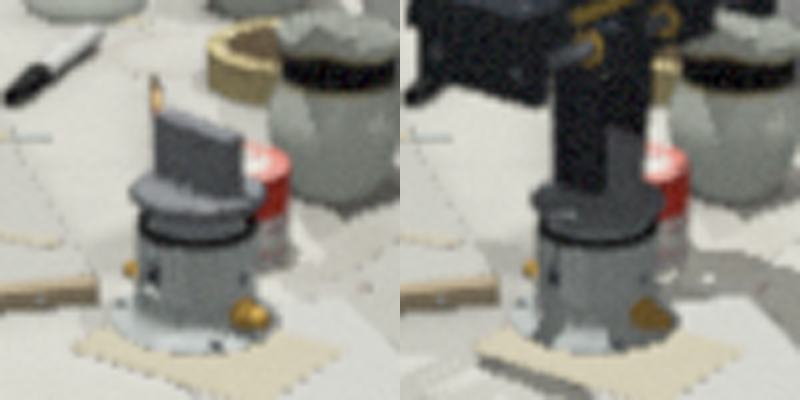

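The cap is now part-way in but bearing hard, with the disc seeming to sit lower. I'll check the moment for a yaw or tilt preload, then loosen the fingers.

```bash
python3 -c "
from h import *
s=get_state();m=R.from_quat(s['eef_rot']);print('tool F',m.inv().apply(s['contact_force']).round(1),'tool M',m.inv().apply(s['moment']).round(2))"
python3 -m jog '[[[0,0,0,0,0,0],[0,0,0,0,0,0],[0,0,0,0,0,0]]]' 0.024 ; python3 st.py
python3 - <<'E'
from h import *
s=get_state();m=R.from_quat(s['eef_rot']);print('tool F',m.inv().apply(s['contact_force']).round(1),'tool M',m.inv().apply(s['moment']).round(2))
s=snapshot("side")["frame"][:,:,::-1];t=snapshot("top")["frame"][:,:,::-1]
c=lambda i,x,y:cv2.resize(i[y:y+75,x:x+75],(400,400),interpolation=cv2.INTER_CUBIC)
cv2.imwrite("pics/c3.png",np.hstack([c(t,365,170),c(s,293,150)]))
E
```

```text
tool F [  5.   -3.7 -24.9] tool M [0.65 1.05 0.29]
clock: 6.22
tool_pos: [0.4682, -0.2828, 0.0733]
eef_rot: [0.294, 0.956, 0.001, 0.002]
contact_force: [-2.7, 4.9, 23.5]
opening: 0.275
finger_force: 11.4
6.225 [ 0.4682 -0.2828  0.0733] q [ 0.8   0.9  -0.58  1.92  0.87  0.59  0.61] yhead 55.8 tilt [ 0.0053  0.0014 -1.    ] to target, tool axes [ 0.0011 -0.0033 -0.0767] [-2.7  4.9 23.5] 0.2754201203027168
tool F [  5.    2.6 -23.5] tool M [-0.54  0.97  0.2 ]
```

View pics/c3.png

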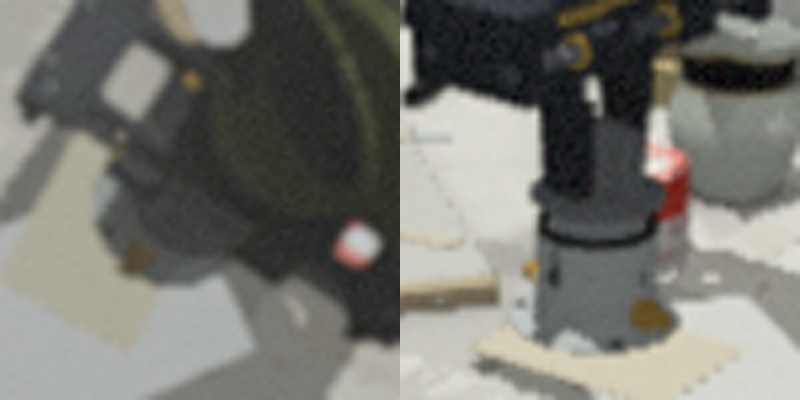

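```bash
python3 -m jog '[[[0,0,-0.01,0,0,0],[0,0,-0.02,0,0,0],[0,0,-0.02,0,0,0],[0,0,0,0,0,0]]]' 0.04 ; python3 st.py
python3 - <<'E'
from h import *
s=snapshot("side")["frame"][:,:,::-1];o=cv2.imread("pics/side0.png")
c=lambda i,x,y:cv2.resize(i[y:y+75,x:x+75],(400,400),interpolation=cv2.INTER_CUBIC)
cv2.imwrite("pics/c4.png",np.hstack([c(o,293,150),c(s,293,150)]))
E
```

```text
clock: 6.82
tool_pos: [0.4664, -0.2858, 0.1215]
eef_rot: [0.295, 0.955, -0.0, 0.001]
contact_force: [0.2, -0.0, -0.2]
opening: 0.454
finger_force: 0.0
6.825 [ 0.4664 -0.2858  0.1215] q [ 0.84  0.83 -0.65  1.89  0.78  0.69  0.69] yhead 55.7 tilt [ 2.3e-03 -9.0e-04 -1.0e+00] to target, tool axes [ 0.0015 -0.0001 -0.0285] [ 0.2 -0.  -0.2] 0.4544889830404004
```

View pics/c4.png

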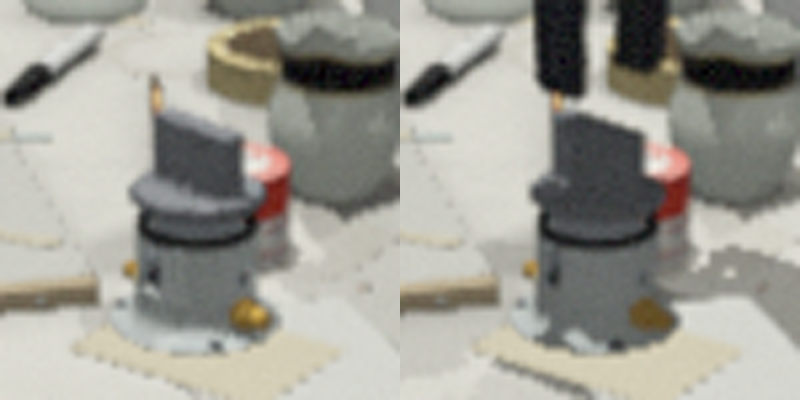

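The cap is fully out again, unchanged from the first picture. My reading is that the grip turned it slightly clockwise, so its pins landed on the ledge. I'll re-grip, turn it counter-clockwise gently to the zero stop while watching the moment, then push.

```bash
cat > w.py <<'E'
from h import *
s=get_state();m=R.from_quat(s['eef_rot']);M=m.as_matrix();print(s['clock'],s['tool_pos'].round(4),'yhead',np.degrees(np.arctan2(M[1,1],M[0,1])).round(2),'tool F',m.inv().apply(s['contact_force']).round(1),'M',m.inv().apply(s['moment']).round(3),'open',round(s['opening']*88,1),s['finger_force'],'q7',s['q'][6])
E
python3 -m jog '[[[0,0,0.02,0,0,0],[0,0,0.02,0,0,0],[0,0,0.004,0,0,0],[0,0,0,0,0,0]]]'; python3 -m jog '[[[0,0,0,0,0,0],[0,0,0,0,0,0],[0,0,0,0,0,0]]]' 0 30 >/dev/null; python3 w.py
python3 -m jog '[[[0,0,0,0,0,-0.04],[0,0,0,0,0,0]]]'>/dev/null; python3 w.py
python3 -m jog '[[[0,0,0,0,0,-0.04],[0,0,0,0,0,0]]]'>/dev/null; python3 w.py
python3 -m jog '[[[0,0,0,0,0,-0.04],[0,0,0,0,0,0]]]'>/dev/null; python3 w.py
```

```text
clock: 7.38
tool_pos: [0.4654, -0.2851, 0.0763]
eef_rot: [0.295, 0.956, 0.0, -0.0]
contact_force: [0.6, -0.7, -0.0]
opening: 0.455
finger_force: 0.0
7.75 [ 0.4655 -0.286   0.0771] yhead 55.64 tool F [-0.   1.6 -3.1] M [-0.239 -0.04   0.255] open 13.8 29.543389521932113 q7 0.6179881703350292
8.0 [ 0.4656 -0.2859  0.077 ] yhead 57.92 tool F [ 0.3 -1.5 -3.8] M [ 0.174 -0.147  0.526] open 14.3 30.543211573676672 q7 0.6500463206139542
8.25 [ 0.4655 -0.2859  0.0768] yhead 60.23 tool F [ 0.2 -2.1 -3.4] M [ 0.37  -0.161  0.73 ] open 14.4 32.26085483911447 q7 0.6822384860468871
8.5 [ 0.4654 -0.2858  0.0767] yhead 62.55 tool F [-0.5 -2.4 -2. ] M [ 0.528 -0.142  0.88 ] open 15.3 33.710926804924384 q7 0.7147789004867671
```

The moment rises counter-clockwise, so I was already pressing against the zero stop and must go clockwise. I'll step that way until the moment vanishes.

```bash
python3 -m jog '[[[0,0,0,0,0,-0.0],[0,0,0,0,0,0.14],[0,0,0,0,0,0]]]'>/dev/null; python3 w.py
python3 -m jog '[[[0,0,0,0,0,0.03],[0,0,0,0,0,0]]]'>/dev/null; python3 w.py
python3 -m jog '[[[0,0,0,0,0,0.03],[0,0,0,0,0,0]]]'>/dev/null; python3 w.py
python3 -m jog '[[[0,0,0,0,0,0.03],[0,0,0,0,0,0]]]'>/dev/null; python3 w.py
```

```text
8.875 [ 0.4656 -0.2858  0.0768] yhead 54.73 tool F [-2.5 -4.8 -3. ] M [ 0.766 -0.428  0.225] open 14.0 29.41499641230621 q7 0.6036098380450045
9.125 [ 0.4656 -0.2859  0.0768] yhead 52.91 tool F [-3.3 -4.1 -3.1] M [ 0.865 -0.624  0.056] open 13.7 29.99910361133516 q7 0.5787986050333631
9.375 [ 0.4657 -0.2858  0.0768] yhead 51.14 tool F [-2.1 -5.1 -2.5] M [ 0.884 -0.678  0.034] open 13.8 29.999056281521916 q7 0.5544198238900524
9.625 [ 0.4657 -0.2857  0.0768] yhead 49.39 tool F [-2.7 -4.9 -2.3] M [ 0.809 -0.674  0.086] open 14.2 29.999054800719023 q7 0.5303961287516172
```

Between about 53° and 49° the moment is nearly zero. I'll set about 51.5° and push in small steps.

```bash
python3 -m jog '[[[0,-0.0005,0.002,0,0,-0.035],[0,0,0.002,0,0,0],[0,0,0,0,0,0]]]'>/dev/null; python3 w.py
python3 -m jog '[[[0,0,0.002,0,0,0],[0,0,0,0,0,0]]]'>/dev/null; python3 w.py
```

```text
10.0 [ 0.4657 -0.2858  0.0736] yhead 51.42 tool F [ -0.7  -4.9 -11.1] M [ 0.975 -0.238 -0.059] open 13.9 33.69325937703252 q7 0.5523351834815233
10.25 [ 0.4658 -0.2859  0.0731] yhead 51.42 tool F [  1.9  -5.  -26.1] M [ 1.349  0.366 -0.009] open 13.8 40.2115966938436 q7 0.5491347692743608
```

It's blocked again at about 0.0735. I'll measure numerically whether the cap itself is moving, by template-matching against the earlier crops.

Run:
```python
from h import *
s=snapshot("side")["frame"][:,:,::-1]
c=lambda i,x,y:cv2.resize(i[y:y+75,x:x+75],(400,400),interpolation=cv2.INTER_CUBIC)
now=c(s,293,150);cv2.imwrite("pics/c5.png",now)
ref=cv2.imread("pics/c4.png")[:,400:]
for nm,im in(("c2",cv2.imread("pics/c2.png")[:,400:]),("c3",cv2.imread("pics/c3.png")[:,400:]),("now",now)):
    for lab,(x0,x1,y0,y1) in dict(disc=(235,272,165,222),bartop=(215,250,115,165),pot=(140,260,250,330)).items():
        r=cv2.matchTemplate(im[y0-20:y1+40,x0-8:x1+8],ref[y0:y1,x0:x1],cv2.TM_CCOEFF_NORMED);_,v,_,l=cv2.minMaxLoc(r);print(nm,lab,l[0]-8,l[1]-20,round(v,3))
# expected px shift (crop) for 10 mm drop
d=snapshot("side")
f=lambda z:cv2.projectPoints(np.array([[.465,-.285,z]]),*(lambda Rm:(cv2.Rodrigues(Rm)[0],-Rm@np.array(d["xyz"])))(R.from_quat(d["orientation"]).as_matrix().T),d["mtx"],d["D"])[0].ravel()
print((f(.09)-f(.1))*5.333)
```

```text
c2 disc -1 3 0.973
c2 bartop 8 40 0.555
c2 pot -2 -1 0.837
c3 disc 0 0 0.994
c3 bartop 8 40 0.565
c3 pot -1 0 0.869
now disc -1 3 0.967
now bartop 8 40 0.511
now pot -1 -1 0.772
[-0.37472625 20.80038961]
```

Cap drops only 1.5 mm under 26 N while gripped, and not at all when pressed by the tips, so its pins are blocked. I'll sweep the turn under a light preload and watch for z to drop.

```bash
python3 -m jog '[[[0,0,-0.001,0,0,0],[0,0,0,0,0,0]]]' - 40 >/dev/null; python3 w.py
for i in 1 2 ; do :; done
python3 -m jog '[[[0,0,0,0,0,0.03],[0,0,0,0,0,0]]]'>/dev/null; python3 w.py
python3 -m jog '[[[0,0,0,0,0,0.03],[0,0,0,0,0,0]]]'>/dev/null; python3 w.py
python3 -m jog '[[[0,0,0,0,0,0.03],[0,0,0,0,0,0]]]'>/dev/null; python3 w.py
python3 -m jog '[[[0,0,0,0,0,0.03],[0,0,0,0,0,0]]]'>/dev/null; python3 w.py
```

```text
10.6 [ 0.4657 -0.2859  0.0734] yhead 51.42 tool F [  0.6  -4.6 -18.2] M [1.13  0.056 0.005] open 13.9 46.385369875933975 q7 0.5507438061555796
10.85 [ 0.4658 -0.2859  0.0734] yhead 49.72 tool F [  0.6  -6.  -17.6] M [ 1.079 -0.015 -0.09 ] open 13.7 44.352061548270285 q7 0.5272894040069263
11.1 [ 0.4659 -0.2859  0.0734] yhead 48.01 tool F [ -0.3  -5.2 -18.2] M [ 1.102 -0.04  -0.153] open 13.6 44.6856686125102 q7 0.5037896709233715
11.35 [ 0.466  -0.2858  0.0734] yhead 46.31 tool F [  0.5  -5.2 -18.3] M [ 1.078 -0.058 -0.2  ] open 13.9 44.86536900316423 q7 0.48056704196420874
11.6 [ 0.466  -0.2859  0.0734] yhead 44.64 tool F [ -0.2  -4.7 -17.8] M [ 1.11  -0.126 -0.399] open 13.7 45.23341821972281 q7 0.45777814754580437
```

The height–force line is the same whether or not I grip, so the tool may be touching something else, such as the body or wrist link. I'll look wider.

Run:
```python
from h import *
s=snapshot("side");t=snapshot("top")
for d,a in((s,"side1"),(t,"top1")):cv2.imwrite(f"pics/{a}.png",d["frame"][:,:,::-1])
S=s["frame"][:,:,::-1];T=t["frame"][:,:,::-1]
z=lambda i:cv2.resize(i,(400,600),interpolation=cv2.INTER_CUBIC)
cv2.imwrite("pics/w.png",np.hstack([z(S[30:240,270:410]),z(T[80:290,340:480])]))
t0=lambda u,z:at(t,u,z)
print("jar",t0((434,211),.05),tri(t,(434,211),s,(345,172)),"jug",t0((477,232),.1))
```

```text
jar [ 0.4551 -0.3705] (array([ 0.4424, -0.3612,  0.0778]), np.float64(0.0185)) jug [ 0.3991 -0.4551]
```

View pics/w.png

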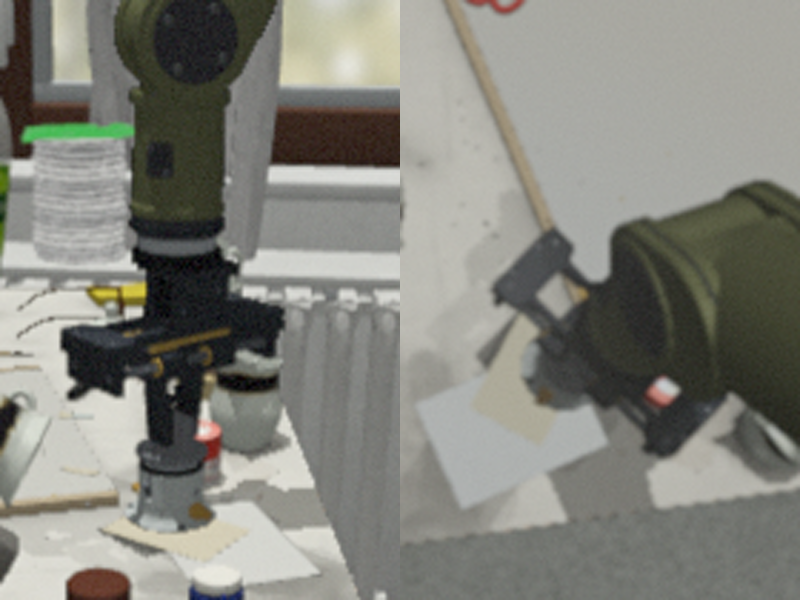

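Nothing else touches the gripper: the body is clear of the jar and jug. To find out what is blocking, I'll push the bar's top with shut fingers, on the axis and with no yaw, and see whether the cap moves.

```bash
python3 -m jog '[[[0,0,-0.002,0,0,0],[0,0,-0.02,0,0,0],[0,0,-0.02,0,0,0]]]' 0.04 >/dev/null; python3 w.py
python3 -m jog '[[[0,0,0,0,0,-0.1],[0,0,0,0,0,0],[0,0,0.004,0,0,0],[0,0,0.004,0,0,0],[0,0,0.003,0,0,0]]]' 0 20 >/dev/null; python3 w.py
python3 -m jog '[[[0,0,0.003,0,0,0],[0,0,0,0,0,0]]]'>/dev/null; python3 w.py
python3 -m jog '[[[0,0,0.003,0,0,0],[0,0,0,0,0,0]]]'>/dev/null; python3 w.py
python3 -m jog '[[[0,0,0.003,0,0,0],[0,0,0,0,0,0]]]'>/dev/null; python3 w.py
```

```text
12.075 [ 0.4653 -0.2832  0.1135] yhead 44.66 tool F [-0.4  0.1  0.2] M [-0.086 -0.126 -0.021] open 39.2 0.0 q7 0.5202318892204694
12.7 [ 0.4651 -0.2855  0.1022] yhead 50.23 tool F [ 0.7 -0.3 -4.1] M [-0.095  0.101 -0.026] open 0.5 1.8168084631133752 q7 0.5804136634963339
12.95 [ 0.4652 -0.2855  0.0997] yhead 50.26 tool F [ 1.8 -0.2 -2.8] M [-0.067  0.236 -0.025] open 0.5 1.574656085866195 q7 0.5764373504563474
13.2 [ 0.4652 -0.2855  0.0967] yhead 50.26 tool F [ 2.3 -0.5 -3.9] M [-0.161  0.347 -0.014] open 0.5 2.091836321821532 q7 0.5719358182017846
13.45 [ 0.4652 -0.2856  0.0938] yhead 50.26 tool F [ 2.5  0.1 -5.5] M [-0.125  0.465  0.008] open 0.8 2.6385153893744473 q7 0.567459402231953
```

The cap moves freely when pushed on the bar's top (8 mm at 5 N), so straddling was what jammed it. I only need about 0.02 N·m to turn it, so I'll press the bar's top to the bottom stop with the shut fingertips and turn it by friction.

```bash
python3 -m jog '[[[0,0,0.003,0,0,0],[0,0,0.003,0,0,0],[0,0,0.001,0,0,0],[0,0,0,0,0,0]]]'>/dev/null; python3 w.py
python3 -m jog '[[[0,0,0.001,0,0,0],[0,0,0,0,0,0]]]'>/dev/null; python3 w.py
```

```text
13.95 [ 0.4653 -0.2855  0.0883] yhead 50.26 tool F [  6.1  -1.2 -18.4] M [ 0.208  1.071 -0.018] open 0.3 9.02386651273659 q7 0.556754131465875
14.2 [ 0.4654 -0.2855  0.0882] yhead 50.27 tool F [  7.4  -1.4 -25.4] M [ 0.33   1.412 -0.01 ] open 0.4 13.060625804308188 q7 0.5551733895298583
```

The cap is at the bottom stop (z 0.088) with 25 N. Next is the clockwise turn, at a moderate rate.

```bash
python3 -m jog '[[[0,0,0,0,0,0.1],[0,0,0,0,0,0.1],[0,0,0,0,0,0.1],[0,0,0,0,0,0.1],[0,0,0,0,0,0]]]'>/dev/null; python3 w.py
python3 - <<'E'
from h import *
t=snapshot("top")["frame"][:,:,::-1];s=snapshot("side")["frame"][:,:,::-1]
c=lambda i,x,y:cv2.resize(i[y:y+75,x:x+75],(400,400),interpolation=cv2.INTER_CUBIC)
cv2.imwrite("pics/c6.png",np.hstack([c(t,365,170),c(s,293,150)]))
E
```

```text
14.825 [ 0.4663 -0.2848  0.0882] yhead 27.35 tool F [  5.6  -3.2 -25.3] M [ 0.431  1.28  -0.004] open 0.2 12.387698394267623 q7 0.24777129904752776
```

View pics/c6.png

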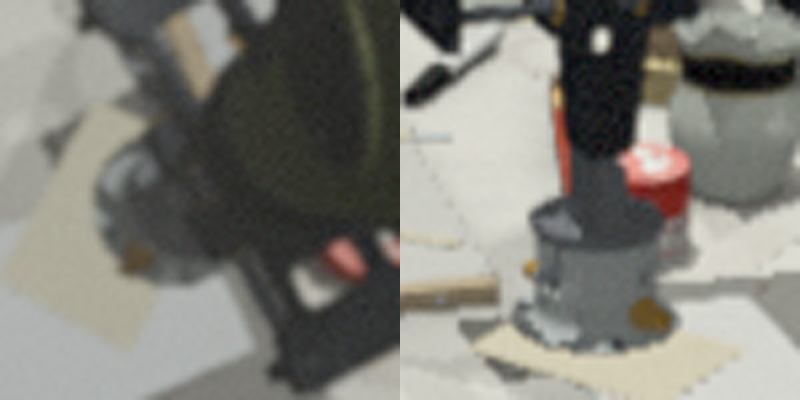

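The side crop shows the disc on its gasket and the bar visibly turned (x 570–625, where it was 555–645). I'll continue to the stop.

```bash
python3 -m jog '[[[0,0,0,0,0,0.1],[0,0,0,0,0,0.1],[0,0,0,0,0,0.1],[0,0,0,0,0,0.1],[0,0,0,0,0,0.1],[0,0,0,0,0,0.1],[0,0,0,0,0,0.1],[0,0,0,0,0,0.1],[0,0,0,0,0,0]]]'>/dev/null; python3 w.py
python3 -m jog '[[[0,0,0,0,0,0.1],[0,0,0,0,0,0.1],[0,0,0,0,0,0]]]'>/dev/null; python3 w.py
python3 -m jog '[[[0,0,0,0,0,0.1],[0,0,0,0,0,0]]]'>/dev/null; python3 w.py
```

```text
16.05 [ 0.4685 -0.2848  0.0883] yhead -18.44 tool F [  4.6  -2.2 -21.5] M [ 0.462  0.886 -0.026] open 0.2 10.773947087830607 q7 -0.30892797761233626
16.425 [ 0.4688 -0.2853  0.0883] yhead -29.9 tool F [  2.8  -2.2 -20.7] M [ 0.407  0.697 -0.022] open 0.5 10.319156348705292 q7 -0.4377685195030205
16.675 [ 0.4688 -0.2858  0.0883] yhead -35.65 tool F [  2.   -1.2 -21.1] M [0.378 0.5   0.031] open 0.7 10.142773117404431 q7 -0.501068848221628
```

```bash
python3 -m jog '[[[0,0,0,0,0,0.1],[0,0,0,0,0,0]]]'>/dev/null; python3 w.py
python3 -m jog '[[[0,0,0,0,0,0.1],[0,0,0,0,0,0]]]'>/dev/null; python3 w.py
python3 -m jog '[[[0,0,-0.004,0,0,0],[0,0,-0.004,0,0,0],[0,0,0,0,0,0]]]'>/dev/null; python3 w.py
python3 -m jog '[[[0,0,-0.02,0,0,0],[0,0,-0.03,0,0,0],[0,0,-0.05,0,0,0],[0,0,-0.05,0,0,0],[0.05,0.0,0,0,0,0],[0.05,0,0,0,0,0],[0,0,0,0,0,0]]]'>/dev/null; python3 w.py
python3 - <<'E'
from h import *
t=snapshot("top")["frame"][:,:,::-1];s=snapshot("side")["frame"][:,:,::-1]
c=lambda i,x,y:cv2.resize(i[y:y+75,x:x+75],(400,400),interpolation=cv2.INTER_CUBIC)
cv2.imwrite("pics/c7.png",np.hstack([c(t,365,170),c(s,293,150)]))
E
```

```text
16.925 [ 0.4687 -0.2862  0.0883] yhead -41.4 tool F [  1.2  -0.5 -20.2] M [ 0.319  0.338 -0.063] open 0.4 10.035295885027153 q7 -0.563633137326626
17.175 [ 0.4687 -0.2865  0.0883] yhead -47.14 tool F [  0.3  -1.3 -18.7] M [0.233 0.24  0.014] open 0.2 9.952533568139188 q7 -0.6256127351117459
17.55 [ 0.4655 -0.2861  0.0938] yhead -47.15 tool F [ 0.2  0.7 -0. ] M [-0.006  0.017  0.043] open 0.5 0.0 q7 -0.6218211596486032
18.425 [ 0.5414 -0.2131  0.2432] yhead -46.73 tool F [-0.5 -0.4  1.3] M [ 0.009 -0.04  -0.051] open 0.8 0.0 q7 -0.6942009704848707
```

View pics/c7.png

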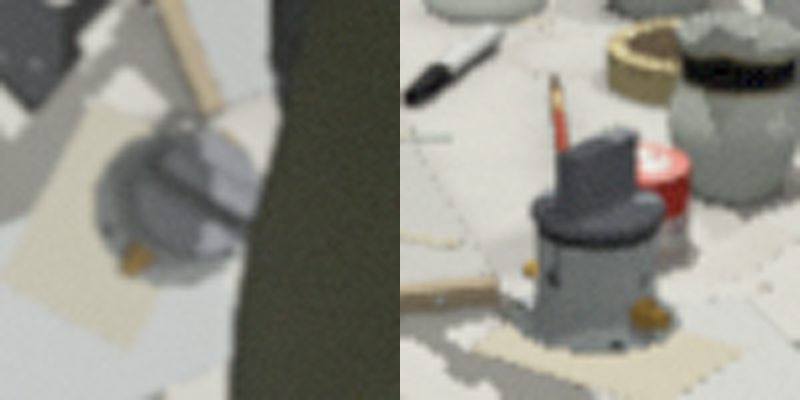

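The disc sits on the gasket with no gap and no load. The bar runs from (150,170) to (250,225) in the top crop, heading about -119°, which is about 82° (1.43 rad) clockwise of the start and across the ports. The cap is locked.

```bash
python3 -c "
from plant import *
print(finish_job())"
```

```text
the job is handed in; nothing more can be done
None
```

The proud cap looks locked: in the last picture it sits on its gasket with the arm clear, about 82° clockwise of where it started; the neighbour was never approached. The job went in at about 18.5 s, but the hand-in gave no verdict, and an early blocked push with the fingers put 75 N on the wrist (limit 120 N).

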